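# Stack a drain trap on the cementing jig and hold its cap pressed

## Robot

A 6-joint arm with a two-finger parallel gripper is mounted at the origin on the work surface. World frame = base frame: x ahead of the robot, y to its left, z up, the work surface at z = 0. Lengths are in m, angles in rad, forces in N, time in s.
With the tool pointing down it reaches from about 0.3 to 0.875 m from the base axis. Payload 6.4 kg.
Tool frame: the origin (TCP) lies midway between the tips of the shut fingers; the grasp point (between the pads) lies 19 mm behind it; z points along the fingers, y is the line along which they close (so a half turn about z gives the same grasp; the last joint's range is limited). The gripper opens to 88 mm and grips with 3 to 60 N. Pads are 18 mm wide; open, the fingers measure 123 mm over their backs; the gripper's body (75 mm by 187 mm) begins 45 mm behind the grasp point.
Start: joints at [-1.482, 0.181, 1.607, -0, 1.354, -0.206], TCP at [0.167, -0.55, 0.239] pointing down, gripper open.
Joint ranges: [-2.99, 2.99], [-0.89, 2.07], [0.3, 2.58], [-1.14, 4.28], [0, 2.63], [-3.12, 3.12]. Speed limits (rad/s): [2.57, 2.57, 3.01, 3.14, 3.14, 3.14].

## Interface

Orientations are given as a 3x3 rotation matrix whose columns are the frame's x, y, z axes.
In Python, from cell import robot gives the robot as it stands.
- The arm moves only by the tool inch_along, called after ">>>" as name(argument=value, ...), one argument or row to a line, values as JSON. Schema: {"type":"object","properties":{"rows":{"type":"array","items":{"type":"array","items":{"type":"array","items":{"type":"number"},"minItems":7,"maxItems":7},"minItems":1,"maxItems":12},"minItems":1,"maxItems":1},"clamp_n":{"type":"number"},"only":{"type":"string"},"quiet":{"type":"boolean"},"lines":{"type":"string"}},"required":["rows"],"additionalProperties":false}. rows is a list that holds a single list of rows (three levels of brackets), with 1 to 12 rows, each of 7 numbers: the finger opening in m, then dx, dy, dz in cm, then a rotation vector rx, ry, rz in units of 0.1 rad; each row is the pose to reach, as a shift and turn from the pose commanded when the call began, along the tool's axes at that moment; what a row does not reach only later rows make up. A row lasts 1/8 s, in which the tool goes at most 0.0625 m and 0.188 rad, less where a joint would pass 70% of its speed; a pose out of reach is approached as far as the arm can. The fingers move at their own pace and stop on an object; clamp_n is the grip in N (left out, the last holds). Time passes only in rows, so rows that do not move let the fingers close. The tool returns the time, the measured TCP pose, the force, the opening and the grip force at its end. only (a regular expression) keeps the lines of the reply that match it, lines (a string "A,B") keeps lines A to B, and quiet returns only ok. Input that does not fit is refused with a message, and nothing moves.
- robot.read_state(): the state, without advancing time (a new reading comes with each control period).
- robot.grab_frame(name): name is "scene" or "top" or "wrist"; returns the picture (384x512x3 uint8, red, green, blue); there is no depth.
- robot.get_calibration(name): a dict with "K" (3x3 intrinsics, pixels), "R" (3x3) and "t" (3): a world point X has camera coordinates R X + t. Camera axes: x right, y down, z forward; pixel columns grow to the right and rows downward; lengths in m; the calibration is good to about 2 mm. A picture is of the moment at which its call begins: read the wrist's pose just before it. get_calibration takes no time and is no camera call; for the wrist camera it gives the pose at the moment of the call.
- robot.sign_off(): hands the job in; it is judged then, once.
Trained networks look in the newest picture that a camera, given by its name, has taken for a name from the list of things; names that differ only in an ending like _2 or _b are one class to them, and where a whole thing is asked for, a point or a joint stands for the part that bears it (a point fixed in the world has none). Each returns a list of dicts, best first, with "p" (0 to 1); they miss things now and then, are a little off and sometimes report something else, mostly with a low value. They report only what shows in the picture. A call takes as long as a camera call. They do not tell look-alikes from the thing itself.
- robot.look_for(thing, camera): "centre" ([column, row] in pixels, amid what is visible of it).
- robot.trace(thing, camera): "mask" (384x512 bool, what is visible of it) and "centre" ([column, row] in pixels, amid what is visible of it).
The state is a dict: "t": time; "q": joint angles; "qvel": joint speeds; "joint_efforts": joint torques, N m; "ee_pos": TCP position; "tool_rot": TCP orientation; "contact_force": force on the tool from outside, world axes, zero at the start; "moment": the same for the moment, N m; "grip_width": finger opening in m; "grasp_force": force on a finger pad.
Only numpy, scipy, OpenCV 4.12 (cv2) and the standard library are available. Lean on these libraries where they do the work, as an engineer would, in place of code of your own. Each camera call takes 0.05 s, during which the arm holds its last target. There are 200 camera calls.

## Task

Assemble the drain parts on the cementing jig: put the thick plain ring over the upright pin, flat on the round spring plate, and let go of it, then put the thinner slotted grate over the pin on top of the ring and let go of it. Then bring the square-headed cap over the stack, slide it about until the socket hidden in its underside drops over the pin and it sits flat on the grate, and press on the cap until the spring plate is fully down. Finish while still gripping the cap and holding it pressed down, and leave the other fittings and tools where they are.

Things in the scene. Friction and masses are not known exactly. Their poses are not given: they have to be found in the camera images.
- jig: Cementing jig, fixed to the bench: grey painted base plate 170 x 140 x 14 mm (x, y, z) with a round spring plate above its middle and a steel locating pin standing up through the plate's centre. Origin: centre of the underside, on the pin's axis; z up.
- pin_tip (a point): Centre of the top of the jig's locating pin: steel, diameter 14 mm, vertical, its top 3 mm tapering to 9 mm. The tip is 90 mm above the bench and, while the spring plate is up, 40 mm above that plate; 8 mm of it show above the ring and grate stacked on the plate. The pin does not move.
- plate_top (a point): Centre of the upper face of the jig's pale round spring plate, diameter 90 mm, 50 mm above the bench while it is up. It goes down with the plate.
- platen (a joint): How far the spring plate is pushed down, in m: 0 up, 0.008 fully down against its stop. The spring starts to give at about 6 N and takes about 12.5 N when fully down; it comes back up when let go. The weight of the parts does not push it down.
- ring: Thick plain ring of grey PVC, outer diameter 54 mm, 18 mm thick, through hole 24 mm. Lies flat on the bench. Origin: centre of its underside; z up. Can be gripped across its outside.
- grate: Slotted grate, a disc of the same grey PVC with twelve short dark radial slots on its upper face, outer diameter 46 mm, 14 mm thick, through hole 24 mm. Lies flat on the bench, slots up. Origin: centre of its underside; z up. Can be gripped across its outside.
- cap: Cap of the same grey PVC: round flange of diameter 70 mm, 14 mm thick, with a square head 30 x 30 mm standing 26 mm up from its middle (40 mm high in all). A blind socket of diameter 17 mm, 24 mm deep, opens in the middle of its underside, unseen from above. Lies on the bench, head up. Origin: centre of the underside; z up, x and y square to the sides of the head.
- coupling: Bystander: dark pipe coupling standing on end, diameter 48 mm, 45 mm high. Origin: centre of its underside.
- elbow: Bystander: grey pipe elbow lying flat, legs about 56 mm long along its x and y from the corner, 48 mm thick. Origin: under the corner.
- tee: Bystander: grey pipe tee lying flat, 110 mm long along its x, branch 55 mm to its y, 48 mm thick. Origin: under the middle.
- tin: Bystander: plain metal tin, diameter 66 mm, 100 mm high. Origin: centre of its underside.
- brush: Bystander: small brush lying on the bench along its x, about 200 mm long. Origin: under its middle.
Not all that is in view belongs to the job. Leave any orange look-alike of the cap alone.

How it is judged:
On the way, in this order (a step that is already met when the one before it is completed fails the run):
1. the ring lies flat on the spring plate over the pin, let go (z of ring in the frame of plate_top between -0.0025 and 0.0025 m and horizontal distance between ring and pin_tip below 0.006 m and contact force between the fingers and ring below 0.1 N), for 0.2 s.
2. the grate lies flat on the ring over the pin, let go (z of ring in the frame of plate_top between -0.0025 and 0.0025 m and horizontal distance between each of ring, grate and pin_tip below 0.006 m and z of grate in the frame of plate_top between 0.0155 and 0.0205 m and contact force between the fingers and grate below 0.1 N), for 0.2 s.
3. the cap has dropped over the pin and sits on the grate (z of ring in the frame of plate_top between -0.0025 and 0.0025 m and horizontal distance between each of ring, grate and pin_tip below 0.006 m and z of grate in the frame of plate_top between 0.0155 and 0.0205 m and z of cap in the frame of plate_top between 0.0285 and 0.0345 m and horizontal distance between cap and pin_tip below 0.004 m), for 0.2 s.
At the end, for the whole second after the job is handed in: Ring on the plate and grate on the ring (height 2.5 mm, 6 mm off the pin axis); cap level (0.08 rad) on the grate over the pin (4 mm), underside 28.5 to 34.5 mm above the plate; fingers gripping the cap with over 25 N hold the plate down over 6.5 of 8 mm, robot not touching the jig (all of step 3 and angle between cap's own z axis and vertical below 0.08 rad and value of joint platen above 0.0065 m and contact force between the fingers and cap above 25 N and contact force between each of the arm, the fingers and jig below 1 N); the arm keeps its last pose, push and grip.
It fails at once if another fitting or tool was pushed more than 40 mm or tipped (distance of any of coupling, elbow, tee, tin, brush from where it was at the start of the episode above 0.04 m or angle between any of coupling, elbow, tee, tin, brush's own z axis and vertical above 0.6 rad).
It also fails if it takes over 67 s, if anything falls off the work surface, if the arm or the gripper's body presses on something with over 40 N, if the wrist force passes 120 N, or if a joint passes its speed limit or range.

## Working session

There is one attempt and no reset: what is moved stays moved. The work goes in short steps, Python scripts to look and compute and a tool call to move; the robot and the scene stay as the last step left them, time stands still between calls to the robot, and variables do not carry over. Pictures are saved under pics/ and viewed, at most 10 in all, crops included, and the job is handed in when it is done.

```bash
ls; mkdir -p pics
```

Create h.py:
```python
import numpy as np,cv2
from cell import robot
def px2w(c,cam,z,cal=None):
    k=cal or robot.get_calibration(cam);K,R,t=map(np.array,(k["K"],k["R"],k["t"]))
    d=R.T@np.linalg.solve(K,[c[0],c[1],1]);o=-R.T@t
    return o+d*(z-o[2])/d[2]
def proj(X,cam,cal=None):
    k=cal or robot.get_calibration(cam);p=np.array(k["K"])@(np.array(k["R"])@np.array(X)+np.array(k["t"]));return p[:2]/p[2]
def save(im,n): cv2.imwrite("pics/"+n,im[:,:,::-1])
```

Run:
```python
from h import *
np.set_printoptions(precision=4,suppress=True)
a=robot.grab_frame("top");b=robot.grab_frame("scene")
save(np.vstack([cv2.resize(a,(800,600))]),"top.png");save(b,"scene.png")
for n,z in dict(ring=.018,grate=.014,cap=.02,jig=.014,plate_top=.05,pin_tip=.09,tin=.1,tee=.048,elbow=.048,coupling=.045,brush=.01).items():
    for d in robot.look_for(n,"top")[:4]: print(n,round(d["p"],2),np.array(d["centre"]),px2w(d["centre"],"top",z))
s=robot.read_state();print(s["t"],s["ee_pos"],s["tool_rot"])
```

```text
pics
ring 0.78 [297.  196.8] [ 0.5197 -0.127   0.018 ]
ring 0.72 [184.8 180.7] [0.5547 0.1825 0.018 ]
grate 0.54 [336.6 154. ] [ 0.644  -0.2363  0.014 ]
grate 0.33 [182.1 185.3] [0.5422 0.1899 0.014 ]
cap 0.93 [388.9 241.1] [ 0.4062 -0.3784  0.02  ]
cap 0.75 [345.5 215. ] [ 0.4735 -0.2602  0.02  ]
cap 0.61 [346.3 262.9] [ 0.3444 -0.2626  0.02  ]
cap 0.61 [306.3 252. ] [ 0.3704 -0.1544  0.02  ]
jig 0.78 [181.6 183.9] [0.5461 0.1915 0.014 ]
jig 0.51 [102.6 237.9] [0.3921 0.3969 0.014 ]
plate_top 0.66 [178.1 181.8] [0.5464 0.1949 0.05  ]
pin_tip 0.62 [182.5 184.5] [0.5339 0.176  0.09  ]
tee 0.78 [266.  132.8] [ 0.6888 -0.0362  0.048 ]
tee 0.34 [334.9 153.4] [ 0.6377 -0.2244  0.048 ]
elbow 0.77 [155.4 242. ] [0.3853 0.2463 0.048 ]
coupling 0.42 [278.  171.7] [ 0.5831 -0.0715  0.045 ]
brush 0.71 [182.5 186.4] [0.5398 0.1893 0.01  ]
brush 0.55 [380.  159.7] [ 0.6326 -0.3592  0.01  ]
0.65 [ 0.1671 -0.5502  0.2388] [[ 0.9569  0.2905  0.0001]
 [ 0.2905 -0.9569 -0.0001]
 [ 0.      0.0001 -1.    ]]
```

View pics/top.png

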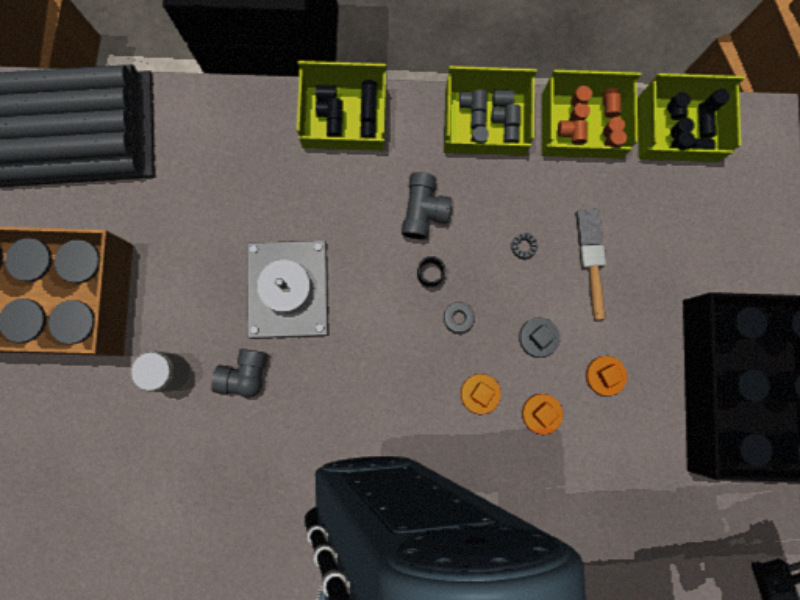

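View pics/scene.png

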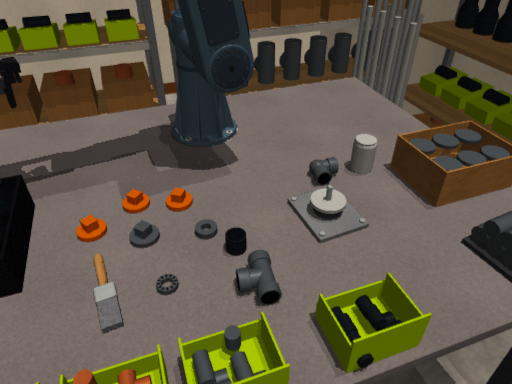

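The top picture (800x600) shows these things that could be confused:
- **Ring:** plain ring at (459,318), versus the dark coupling at (431,271) and the slotted grate at (524,246).
- **Cap:** grey cap at (540,337), versus orange look-alikes at (481,394), (543,413) and (607,375).
- **Jig pin:** about (284,286).

I choose the plain ring at (459,318), the slotted grate at (524,246) and the grey cap at (540,337).

Run:
```python
from h import *
np.set_printoptions(precision=4,suppress=True)
a=robot.grab_frame("top")
c=a[140:240,270:370];save(cv2.resize(c,(600,600),interpolation=cv2.INTER_CUBIC),"crop1.png")
for n,z in dict(ring=.014,grate=.010,cap=.02,plate_top=.05).items():
    for d in robot.trace(n,"top")[:4]:
        m=d["mask"];y,x=np.nonzero(m)
        print(n,round(d["p"],2),np.array(d["centre"]),m.sum(),x.min(),x.max(),y.min(),y.max(),px2w([(x.min()+x.max())/2,(y.min()+y.max())/2],"top",z),a[m].mean(0))
for cam in("top","wrist"):
    k=robot.get_calibration(cam);print(cam,k["K"],-np.array(k["R"]).T@k["t"],np.array(k["R"]))
```

```text
ring 0.69 [289.4 202.6] 240 284 302 194 212 [ 0.5026 -0.1167  0.014 ] [ 97.8125 100.1917 101.1708]
ring 0.47 [185.1 184. ] 3071 158 209 154 215 [0.5446 0.1862 0.014 ] [148.8479 148.7851 149.2201]
grate 0.74 [102.5 238.4] 801 84 120 225 250 [0.3931 0.4    0.01  ] [123.7241 123.7066 124.6854]
grate 0.71 [338.7 154.2] 154 328 343 149 164 [ 0.6377 -0.2341  0.01  ] [67.4156 68.8896 69.7078]
cap 0.93 [346.8 262.7] 530 334 360 252 277 [ 0.3403 -0.2645  0.02  ] [168.8925  99.6528  28.4075]
cap 0.8 [346.4 216.7] 521 332 357 203 228 [ 0.4721 -0.2575  0.02  ] [83.9616 86.4837 87.7831]
cap 0.63 [306.2 250.6] 520 295 320 239 264 [ 0.3718 -0.1576  0.02  ] [172.1923 111.5442  35.2115]
cap 0.56 [388.8 242.3] 517 375 401 228 252 [ 0.4091 -0.376   0.02  ] [165.9149  93.971   24.882 ]
plate_top 0.89 [179.2 183.9] 870 165 198 166 199 [0.5448 0.1857 0.05  ] [174.6839 175.5069 179.0069]
plate_top 0.43 [101.9 238.9] 823 84 120 224 250 [0.3942 0.3858 0.05  ] [124.1033 123.9344 124.8019]
top [[407.2656   0.     255.2711]
 [  0.     407.2656 193.4891]
 [  0.       0.       1.    ]] [ 0.3888 -0.0006  1.1274] [[ 0.0292 -0.9995  0.0141]
 [-0.9921 -0.0307 -0.1217]
 [ 0.1221 -0.0104 -0.9925]]
wrist [[342.0357   0.     259.268 ]
 [  0.     342.0357 190.5412]
 [  0.       0.       1.    ]] [ 0.2342 -0.5307  0.3841] [[ 0.2912 -0.9567  0.0003]
 [-0.9202 -0.28    0.2737]
 [-0.2617 -0.08   -0.9618]]
```

View pics/crop1.png

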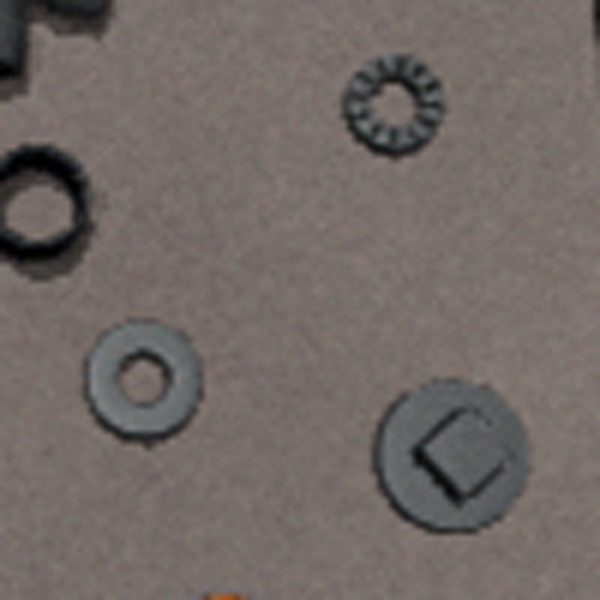

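The crop shows the plain ring at (143,380), the slotted grate at (395,105), the grey cap at (452,455) with its head turned about 40°, and the coupling at (45,212), so the choice holds. Next I move over the parts for a look with the wrist camera.

Units first: shifts go in cm and turns go in units of 0.1 rad. So 0.467 m is 46.7, 0.44 m is 44.

>>> inch_along(
  rows=[
    [[0.088,6,-3,0,0,0,0],[0.088,11.7,-6,0,0,0,0],[0.088,17,-9,0,0,0,0],[0.088,22.5,-12,0,0,0,0],[0.088,28,-15,0,0,0,0],[0.088,33.5,-18,0,0,0,0],[0.088,39,-21,0,0,0,0],[0.088,44,-24,0,0,0,0],[0.088,46.7,-25.5,0,0,0,0],[0.088,46.7,-25.5,0,0,0,0],[0.088,46.7,-25.5,0,0,0,0]],
  ],
)

```text
t: 2.28
ee_pos: [0.5394, -0.171, 0.2386]
tool_rot: [[0.957, 0.291, -0.001], [0.291, -0.957, -0.0], [-0.001, 0.0, -1.0]]
contact_force: [-0.5, 0.8, -0.8]
grip_width: 0.0881
grasp_force: 0.0
```

Create look.py:
```python
from h import *
import sys
np.set_printoptions(precision=4,suppress=True)
def look(Z,name=None,cam="wrist"):
    cal=robot.get_calibration(cam);a=robot.grab_frame(cam)
    if name: save(a,name)
    out={}
    for n,z in Z.items():
        for d in robot.trace(n,cam)[:3]:
            m=d["mask"].astype(np.uint8);cs,_=cv2.findContours(m,0,cv2.CHAIN_APPROX_NONE)
            c=max(cs,key=cv2.contourArea)
            if len(c)<6: continue
            e=cv2.fitEllipse(cv2.convexHull(c));col=a[d["mask"]].mean(0)
            print(n,round(d["p"],2),np.array(d["centre"]),"ell",np.array(e[0]),np.array(e[1]),"rgb",col.round(),"W",px2w(e[0],cam,z,cal))
            out.setdefault(n,[]).append(d["mask"])
    s=robot.read_state();print(s["t"],s["ee_pos"],s["q"])
    return a,cal,out
```

Run:
```python
from look import *
look(dict(ring=.012,grate=.009,cap=.01),"w1.png")
```

```text
ring 0.69 [200.1 178.8] ell [204.4704 173.7178] [49.1778 50.1036] rgb [ 97. 103. 106.] W [ 0.506  -0.1183  0.012 ]
grate 0.67 [353.2  81.3] ell [343.443   86.1802] [43.4627 46.8054] rgb [ 96. 102. 104.] W [ 0.6388 -0.234   0.009 ]
cap 0.92 [281.9 337.4] ell [285.3286 327.8964] [48.4182 51.567 ] rgb [203. 102.   2.] W [ 0.3389 -0.268   0.01  ]
cap 0.77 [315.  231.2] ell [315.4826 231.3634] [57.3304 59.581 ] rgb [56. 61. 64.] W [ 0.476  -0.2604  0.01  ]
cap 0.77 [211.9 276.7] ell [210.3893 278.6263] [46.815  57.2311] rgb [168.  71.   2.] W [ 0.3796 -0.158   0.01  ]
2.475 [ 0.5392 -0.1716  0.2388] [-0.5178  0.1604  1.6303 -0.0002  1.3508  0.7601]
```

View pics/w1.png

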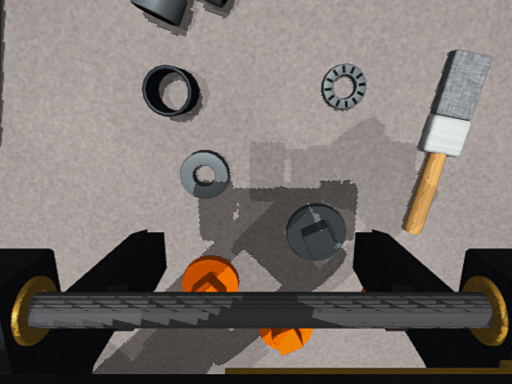

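The wrist view shows the ring at (205,174), grate at (343,86), grey cap at (315,231), coupling at (170,90), and the orange caps low in the frame at (210,277) and (285,338). Now I grasp the ring.

Converted, -0.0607 m is -6.07, -0.0175 m is -1.75.

>>> inch_along(
  rows=[
    [[0.088,-1,-3,3,0,0,0],[0.088,-1.75,-6.07,8,0,0,0],[0.088,-1.75,-6.07,14,0,0,0],[0.088,-1.75,-6.07,19,0,0,0],[0.088,-1.75,-6.07,22,0,0,0],[0.088,-1.75,-6.07,23.4,0,0,0],[0.088,-1.75,-6.07,23.4,0,0,0],[0.04,-1.75,-6.07,23.4,0,0,0],[0.04,-1.75,-6.07,23.4,0,0,0],[0.04,-1.75,-6.07,23.4,0,0,0],[0.04,-1.75,-6.07,23.4,0,0,0]],
  ],
  clamp_n=30,
)

```text
t: 3.85
ee_pos: [0.506, -0.1177, 0.0055]
tool_rot: [[0.957, 0.291, 0.001], [0.291, -0.957, -0.001], [0.001, 0.001, -1.0]]
contact_force: [-1.0, 0.0, 4.1]
grip_width: 0.0553
grasp_force: 30.0
```

>>> inch_along(
  rows=[
    [[0.04,0,0,-5,0,0,0],[0.04,0,-3,-10,0,0,0],[0.04,0,-7,-14,0,0,0],[0.04,0.5,-12,-17,0,0,0],[0.04,1,-17,-20,0,0,0],[0.04,1.5,-22,-20,0,0,0],[0.04,1.5,-26,-20,0,0,0],[0.04,1.5,-27.6,-20,0,0,0],[0.04,1.5,-27.6,-20,0,0,0],[0.04,1.5,-27.6,-20,0,0,0]],
  ],
)

```text
t: 5.1
ee_pos: [0.44, 0.15, 0.2046]
tool_rot: [[0.957, 0.29, -0.0], [0.29, -0.957, -0.0], [-0.0, 0.0, -1.0]]
contact_force: [-0.5, 0.3, 1.0]
grip_width: 0.0558
grasp_force: 30.0
```

Run:
```python
from look import *
look(dict(plate_top=.05,jig=.014,pin_tip=.09),"w2.png")
look(dict(plate_top=.05,pin_tip=.09),None,"top")
for d in robot.look_for("pin_tip","wrist"): print(d)
```

```text
plate_top 0.8 [252.   46.6] ell [252.2131  35.4787] [110.8202 119.8236] rgb [232. 236. 239.] W [0.5484 0.1878 0.05  ]
jig 0.77 [252.4  65.1] ell [254.2649  56.9926] [180.1621 221.8687] rgb [201. 205. 206.] W [0.5365 0.1829 0.014 ]
pin_tip 0.82 [254.4  67.2] ell [254.5543  55.2808] [177.8927 229.5845] rgb [200. 205. 206.] W [0.531 0.18  0.09 ]
5.3 [0.44   0.15   0.2046] [ 0.0725 -0.036   1.91   -0.0001  1.2678  1.3501]
plate_top 0.59 [182.3 174.8] ell [182.311  180.4109] [29.8495 33.4474] rgb [176. 177. 180.] W [0.5505 0.1839 0.05  ]
pin_tip 0.6 [190.7 170. ] ell [185.9897 170.8588] [44.3916 62.8887] rgb [157. 157. 157.] W [0.5696 0.1688 0.09  ]
pin_tip 0.36 [266.3 134.6] ell [269.7104 132.1274] [36.3213 41.4925] rgb [70. 73. 74.] W [ 0.6793 -0.0445  0.09  ]
5.45 [0.4398 0.1504 0.2047] [ 0.0733 -0.0361  1.91   -0.0001  1.2678  1.3503]
{'centre': [254.3, 66.1], 'p': 0.7}
```

View pics/w2.png

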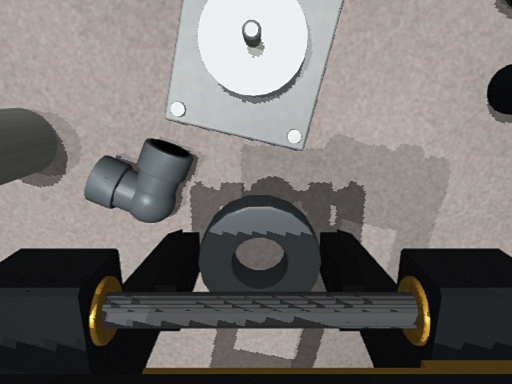

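The wrist view shows the pin tip at about (252,28), the plate around (252,37) and slightly cut by the upper edge, and the ring held level with its hole at (260,254). I'll refine the pin from the tip blob and the plate rim.

Run:
```python
from look import *
from scipy.optimize import least_squares
cal=robot.get_calibration("wrist");a=robot.grab_frame("wrist")
g=a[10:60,225:280].astype(int).mean(2)
print(px2w([252,28],"wrist",.09,cal))
m=robot.trace("plate_top","wrist")[0]["mask"].astype(np.uint8)
c=max(cv2.findContours(m,0,cv2.CHAIN_APPROX_NONE)[0],key=cv2.contourArea)[:,0]
c=c[c[:,1]>3]
P=np.array([px2w(p,"wrist",.05,cal)[:2] for p in c])
r=least_squares(lambda v:np.hypot(*(P-v[:2]).T)-v[2],[.545,.185,.045],loss="soft_l1",f_scale=.001);print(r.x)
# plate bottom edge slightly lower; project axis check
for X in ([*r.x[:2],.09],[*r.x[:2],.05]): print(proj(X,"wrist",cal))
s=robot.read_state();T=s["ee_pos"];print(T,proj([T[0],T[1],T[2]+.0125],"wrist",cal),proj([T[0],T[1],T[2]-.0055],"wrist",cal))
big=np.hstack([cv2.resize(a[5:65,222:282],(400,400),interpolation=2),cv2.resize(a[180:300,200:320],(400,400),interpolation=2)])
save(big,"pin.png")
```

```text
[0.5472 0.1875 0.09  ]
[0.5466 0.1872 0.0447]
[252.1229  29.06  ]
[253.1     37.9729]
[0.4397 0.1508 0.2047] [256.6507 262.4336] [256.9145 244.5915]
```

View pics/pin.png

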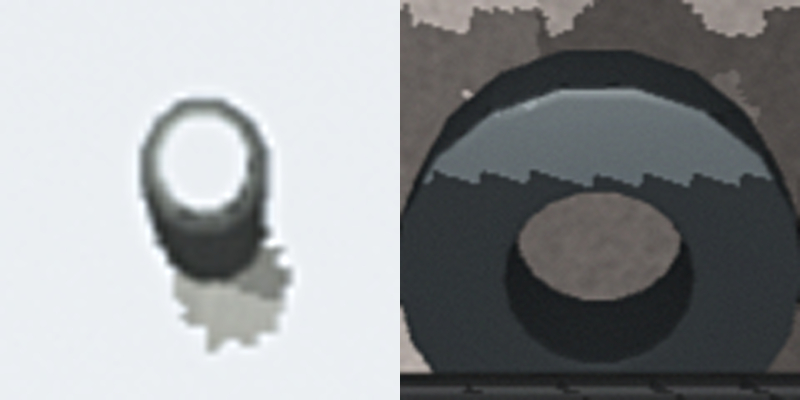

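>>> inch_along(
  rows=[
    [[0.04,6,-0.3,2,0,0,0],[0.04,11.3,-0.6,4,0,0,0],[0.04,11.3,-0.6,8,0,0,0],[0.04,11.3,-0.6,9,0,0,0],[0.04,11.3,-0.6,10,0,0,0],[0.04,11.3,-0.6,11,0,0,0],[0.04,11.3,-0.6,12,0,0,0],[0.04,11.3,-0.6,13,0,0,0],[0.04,11.3,-0.6,14,0,0,0],[0.04,11.3,-0.6,14.7,0,0,0],[0.04,11.3,-0.6,14.9,0,0,0],[0.04,11.3,-0.6,14.9,0,0,0]],
  ],
)

```text
t: 7.1
ee_pos: [0.5461, 0.1895, 0.0558]
tool_rot: [[0.957, 0.291, 0.0], [0.291, -0.957, 0.0], [0.0, 0.0, -1.0]]
contact_force: [-0.5, 0.6, -0.8]
grip_width: 0.0558
grasp_force: 30.0
```

Converted, 0.0015 m is 0.15.

>>> inch_along(
  rows=[
    [[0.04,0,0,0.15,0,0,0],[0.04,0,0,0.15,0,0,0],[0.085,0,0,0.15,0,0,0],[0.085,0,0,0.15,0,0,0],[0.085,0,0,0.15,0,0,0]],
  ],
)

```text
t: 7.72
ee_pos: [0.5458, 0.1894, 0.0539]
tool_rot: [[0.957, 0.29, -0.0], [0.29, -0.957, -0.0], [-0.0, -0.0, -1.0]]
contact_force: [-0.1, 0.3, 0.5]
grip_width: 0.0834
grasp_force: 0.0
```

>>> inch_along(
  rows=[
    [[0.085,0,0,-5,0,0,0],[0.085,0,0,-10,0,0,0],[0.085,-3,0,-14,0,0,0],[0.085,-6,0,-18,0,0,0],[0.085,-9,0,-18,0,0,0],[0.085,-9,0,-18,0,0,0],[0.085,-9,0,-18,0,0,0]],
  ],
)

```text
t: 8.6
ee_pos: [0.4604, 0.1634, 0.2341]
tool_rot: [[0.957, 0.29, 0.0], [0.29, -0.957, 0.0], [0.0, -0.0, -1.0]]
contact_force: [-0.6, -0.1, -0.4]
grip_width: 0.0846
grasp_force: 0.0
```

Run:
```python
from look import *
a,cal,o=look(dict(ring=.068),None)
save(cv2.resize(a[0:200,150:350],(600,600),interpolation=2),"ringon.png")
for z in(.05,.068): print(proj([.5467,.1873,z],"wrist",cal))
print(proj([.5467,.1873,.09],"wrist",cal))
```

```text
ring 0.94 [257.3  56.8] ell [259.2879  69.8655] [60.5201 64.4366] rgb [138. 146. 148.] W [0.5461 0.1885 0.068 ]
8.7 [0.4605 0.1634 0.2337] [ 0.0975 -0.0104  1.8234  0.      1.3293  1.3736]
[260.6954  70.8659]
[260.7856  69.5437]
[260.9115  67.6999]
```

View pics/ringon.png

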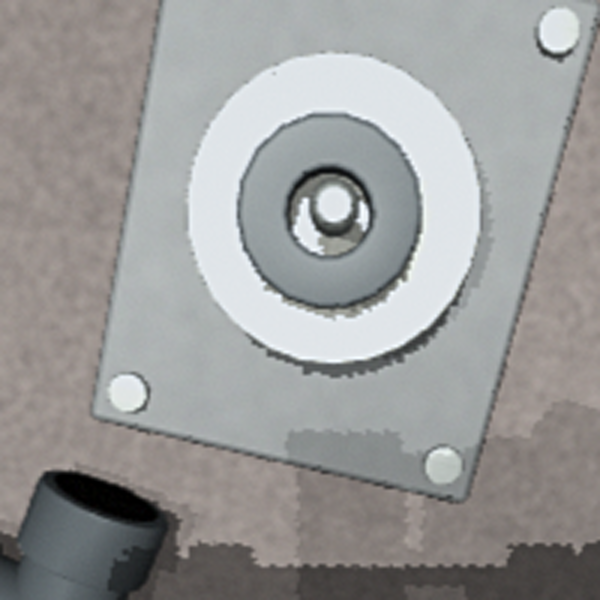

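The crop shows the ring flat on the plate with its hole at (329,211) and the pin tip at (333,205), about 1.5 mm off, which is within tolerance. Next is the grate.

Converted, 0.432 m is 43.2, 0.38 m is 38.

>>> inch_along(
  rows=[
    [[0.085,0.7,5.5,0,0,0,0],[0.085,1.5,11,0,0,0,0],[0.085,2,16.5,0,0,0,0],[0.085,3,22,0,0,0,0],[0.085,3.5,27.5,0,0,0,0],[0.085,4.2,33,2,0,0,0],[0.085,5,38,5,0,0,0],[0.085,5.5,43.2,8,0,0,0],[0.085,5.5,43.2,13,0,0,0],[0.085,5.5,43.2,14,0,0,0],[0.085,5.5,43.2,14,0,0,0]],
  ],
)

```text
t: 10.07
ee_pos: [0.6379, -0.2334, 0.0935]
tool_rot: [[0.957, 0.291, -0.002], [0.291, -0.957, 0.001], [-0.001, -0.002, -1.0]]
contact_force: [0.4, -0.5, -0.1]
grip_width: 0.085
grasp_force: 0.0
```

Run:
```python
from look import *
a,cal,o=look(dict(grate=.009),None)
```

```text
grate 0.91 [252.4 207.7] ell [259.324 194.598] [64.5913 65.0752] rgb [62. 67. 70.] W [ 0.6395 -0.2337  0.009 ]
grate 0.34 [428.2 215.4] ell [463.0139 220.6535] [125.0225 200.8601] rgb [132. 130. 124.] W [ 0.6635 -0.3789  0.009 ]
10.175 [ 0.6394 -0.234   0.0964] [-0.5247  0.55    1.4207  0.      1.1678  0.7503]
```

Converted, 0.09 m is 9, 0.085 m is 8.5.

>>> inch_along(
  rows=[
    [[0.085,0,0,4,0,0,0],[0.085,0,0,7,0,0,0],[0.085,0,0,8.5,0,0,0],[0.085,0,0,9,0,0,0],[0.085,0,0,9,0,0,0],[0.03,0,0,9,0,0,0],[0.03,0,0,9,0,0,0],[0.03,0,0,9,0,0,0],[0.03,0,0,9,0,0,0],[0.03,0,0,9,0,0,0]],
  ],
  clamp_n=30,
)

```text
t: 11.42
ee_pos: [0.6381, -0.2341, 0.0044]
tool_rot: [[0.957, 0.291, 0.0], [0.291, -0.957, -0.0], [0.0, 0.0, -1.0]]
contact_force: [0.3, -0.1, 0.9]
grip_width: 0.0458
grasp_force: 30.0
```

Converted, -0.4306 m is -43.06, -0.16 m is -16.

>>> inch_along(
  rows=[
    [[0.03,0,0,-5,0,0,0],[0.03,0.2,-3,-10,0,0,0],[0.03,0.5,-7,-14,0,0,0],[0.03,1,-12,-16,0,0,0],[0.03,1.4,-17.5,-16,0,0,0],[0.03,1.9,-23,-16,0,0,0],[0.03,2.3,-28.5,-16,0,0,0],[0.03,2.8,-34,-16,0,0,0],[0.03,3.2,-39.5,-16,0,0,0],[0.03,3.51,-43.06,-15,0,0,0],[0.03,3.51,-43.06,-13,0,0,0],[0.03,3.51,-43.06,-12,0,0,0]],
  ],
)

```text
t: 12.92
ee_pos: [0.5456, 0.1886, 0.1231]
tool_rot: [[0.957, 0.292, -0.002], [0.292, -0.957, -0.0], [-0.002, -0.0, -1.0]]
contact_force: [0.9, 0.1, -0.6]
grip_width: 0.0457
grasp_force: 30.0
```

Run:
```python
from look import *
s=robot.read_state();R=np.array(s["tool_rot"]);print(s["ee_pos"],R.T@(np.array([.5468,.188,.0727])-s["ee_pos"]))
```

```text
[0.5456 0.1886 0.1231] [0.001  0.0009 0.0504]
```

>>> inch_along(
  rows=[
    [[0.03,0.1,0.1,1,0,0,0],[0.03,0.1,0.1,2,0,0,0],[0.03,0.1,0.1,3,0,0,0],[0.03,0.1,0.1,4,0,0,0],[0.03,0.1,0.1,4.7,0,0,0],[0.03,0.1,0.1,5.2,0,0,0],[0.03,0.1,0.1,5.2,0,0,0],[0.03,0.1,0.1,5.2,0,0,0]],
  ],
)

```text
t: 13.92
ee_pos: [0.548, 0.1876, 0.0725]
tool_rot: [[0.957, 0.291, 0.001], [0.291, -0.957, 0.0], [0.001, 0.0, -1.0]]
contact_force: [-0.2, -0.1, -0.6]
grip_width: 0.0457
grasp_force: 30.0
```

>>> inch_along(
  rows=[
    [[0.085,0,0,0,0,0,0],[0.085,0,0,0,0,0,0],[0.085,0,0,0,0,0,0],[0.085,0,0,-5,0,0,0],[0.085,0,0,-10,0,0,0],[0.085,-3,0,-14,0,0,0],[0.085,-6,0,-16,0,0,0],[0.085,-9,0,-16,0,0,0],[0.085,-9,0,-16,0,0,0],[0.085,-9,0,-16,0,0,0]],
  ],
)

```text
t: 15.18
ee_pos: [0.4622, 0.1614, 0.2324]
tool_rot: [[0.957, 0.29, 0.001], [0.29, -0.957, 0.0], [0.001, 0.0, -1.0]]
contact_force: [-0.2, 0.2, -0.1]
grip_width: 0.0849
grasp_force: 0.0
```

Run:
```python
from look import *
a,cal,o=look(dict(grate=.082,ring=.068),None)
save(cv2.resize(a[0:150,180:330],(600,600),interpolation=2),"grateon.png")
for z in(.068,.082,.09): print(z,proj([.5467,.1873,z],"wrist",cal))
```

```text
grate 0.76 [255.2  54.3] ell [259.4213  66.6624] [54.4452 58.9943] rgb [114. 120. 122.] W [0.5495 0.1868 0.082 ]
grate 0.34 [163.5 196.7] ell [155.6081 197.4293] [ 75.8717 101.6831] rgb [77. 83. 86.] W [0.4156 0.2442 0.082 ]
ring 0.59 [246.   93.4] ell [256.1946  72.0077] [60.7676 63.7316] rgb [104. 111. 113.] W [0.5455 0.1885 0.068 ]
15.325 [0.4623 0.1615 0.232 ] [ 0.0931 -0.0065  1.8231  0.0001  1.3252  1.3691]
0.068 [257.9497  71.0213]
0.082 [257.8934  69.9361]
0.09 [257.8587  69.2677]
```

View pics/grateon.png

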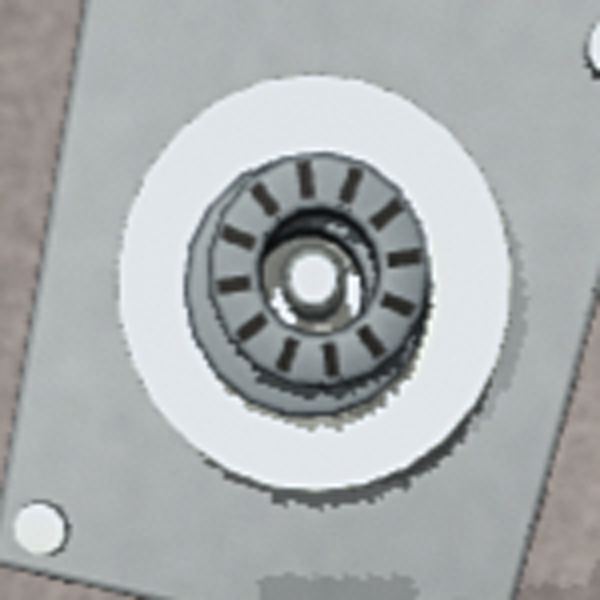

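The crop shows the slotted grate flat on the ring. Its hole is around (318,268) and the pin tip at (314,278) stands inside it. Next I look at the cap from above.

Converted, 0.4075 m is 40.75, -0.109 m is -10.9.

>>> inch_along(
  rows=[
    [[0.085,-1.5,5.5,0,0,0,0],[0.085,-3,11,0,0,0,0],[0.085,-4.5,16.5,0,0,0,0],[0.085,-6,22,0,0,0,0],[0.085,-7.5,27.5,0,0,0,0],[0.085,-9,33,2,0,0,0],[0.085,-10,38,5,0,0,0],[0.085,-10.9,40.75,7,0,0,0],[0.085,-10.9,40.75,8,0,0,0],[0.085,-10.9,40.75,8,0,0,0]],
  ],
)

```text
t: 16.58
ee_pos: [0.4754, -0.2591, 0.1511]
tool_rot: [[0.957, 0.291, -0.002], [0.291, -0.957, 0.002], [-0.001, -0.003, -1.0]]
contact_force: [-0.5, -1.1, 0.1]
grip_width: 0.0849
grasp_force: 0.0
```

Run:
```python
from look import *
a,cal,o=look(dict(cap=.01),None)
T=robot.read_state()["ee_pos"]
c=px2w([259,195],"wrist",.04,cal)
# rectify at head-top height z=.04, 0.25 mm/px, world x up, y left
S=600;X0,Y0=.476,-.260
pts=np.float32([proj([X0+sx*.06,Y0+sy*.06,.04],"wrist",cal) for sx,sy in((1,1),(1,-1),(-1,-1),(-1,1))])
H=cv2.getPerspectiveTransform(pts,np.float32([[0,0],[S,0],[S,S],[0,S]]))
g=cv2.warpPerspective(a,H,(S,S));g=cv2.convertScaleAbs(g,alpha=1.6,beta=10)
save(g,"cap.png")
```

```text
cap 0.77 [338.6 272.1] ell [348.2039 269.3449] [46.6471 58.9444] rgb [148.  62.   3.] W [ 0.4154 -0.3646  0.01  ]
cap 0.75 [224.9 288. ] ell [226.6585 284.1102] [22.365  62.6563] rgb [193.  89.   3.] W [ 0.3673 -0.2605  0.01  ]
cap 0.69 [109.3 236.8] ell [119.3675 245.1686] [64.0894 75.0456] rgb [208. 114.   0.] W [ 0.3773 -0.156   0.01  ]
16.675 [ 0.4763 -0.2592  0.1527] [-0.7176  0.2026  1.7667  0.0003  1.1719  0.557 ]
```

View pics/cap.png

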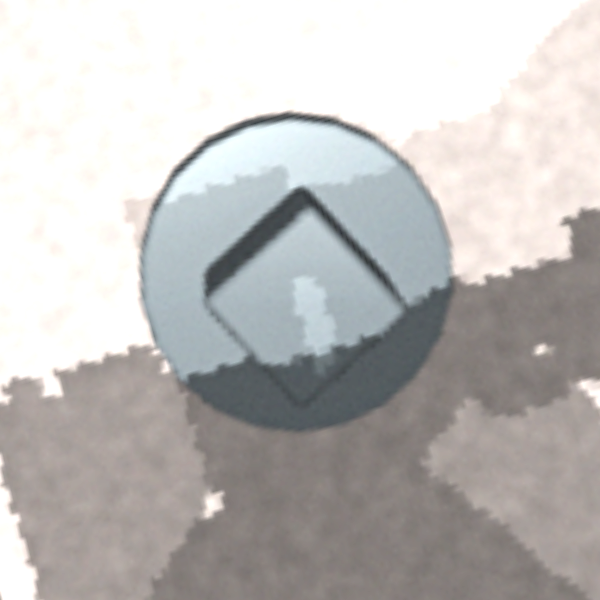

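The rectified cap picture (0.2 mm/px) shows the head's top corners at (303,207), (207,299), (305,405) and (406,303). That puts its centre near (0.4753, -0.261) with its sides 44° to the world axes, so I turn the tool by -0.475 rad and grip.

Converted, 0.134 m is 13.4, -0.001 m is -0.1, -0.475 rad is -4.75.

>>> inch_along(
  rows=[
    [[0.085,-0.1,0.1,2,0,0,-1.7],[0.085,-0.1,0.1,4,0,0,-3.4],[0.085,-0.1,0.1,7,0,0,-4.75],[0.085,-0.1,0.1,10,0,0,-4.75],[0.085,-0.1,0.1,12,0,0,-4.75],[0.085,-0.1,0.1,13.4,0,0,-4.75],[0.085,-0.1,0.1,13.4,0,0,-4.75],[0.02,-0.1,0.1,13.4,0,0,-4.75],[0.02,-0.1,0.1,13.4,0,0,-4.75],[0.02,-0.1,0.1,13.4,0,0,-4.75],[0.02,-0.1,0.1,13.4,0,0,-4.75],[0.02,-0.1,0.1,13.4,0,0,-4.75]],
  ],
  clamp_n=45,
)

```text
t: 18.18
ee_pos: [0.4751, -0.2615, 0.0183]
tool_rot: [[0.718, 0.696, 0.0], [0.696, -0.718, -0.0], [0.0, 0.0, -1.0]]
contact_force: [0.5, -0.5, 0.5]
grip_width: 0.0371
grasp_force: 0.0
```

Converted, -0.15 m is -15, -0.13 m is -13.

>>> inch_along(
  rows=[
    [[0.02,0,0,0,0,0,0],[0.02,0,0,-4,0,0,0],[0.02,0,0,-9,0,0,0],[0.02,0,0,-13,0,0,0],[0.02,0,0,-15,0,0,0],[0.02,0,0,-15,0,0,0],[0.02,0,0,-15,0,0,0]],
  ],
)

```text
t: 19.05
ee_pos: [0.4744, -0.2609, 0.1669]
tool_rot: [[0.718, 0.696, -0.002], [0.696, -0.718, 0.001], [-0.0, -0.002, -1.0]]
contact_force: [0.3, 0.5, -2.2]
grip_width: 0.0299
grasp_force: 44.9
```

Run:
```python
from look import *
s=robot.read_state();R=np.array(s["tool_rot"]);T=s["ee_pos"];print(T,R,s["grip_width"],R.T@(np.array([.5464,.1877,.168])-T))
cal=robot.get_calibration("wrist");a=robot.grab_frame("wrist")
for d in robot.trace("cap","wrist")[:3]:
    y,x=np.nonzero(d["mask"]);print(d["p"],d["centre"],x.min(),x.max(),y.min(),y.max(),a[d["mask"]].mean(0))
print(proj(T+[0,0,.0],"wrist",cal))
save(a[150:340,120:400],"held.png")
```

```text
[ 0.4744 -0.2609  0.1669] [[ 0.7181  0.696  -0.0016]
 [ 0.696  -0.7181  0.0014]
 [-0.0002 -0.0021 -1.    ]] 0.029886542650173653 [ 0.3639 -0.272  -0.0006]
0.98 [170.0, 243.8] 145 187 236 264 [139.4717  55.3619   1.7633]
0.7 [257.8, 223.2] 188 331 169 292 [75.4412 81.6668 84.6791]
0.66 [99.7, 175.0] 60 142 135 211 [217.9417 127.6845   3.0723]
[258.0732 248.9206]
```

View pics/held.png

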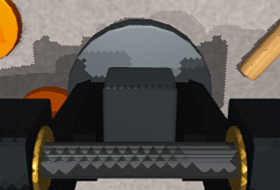

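The held crop shows the cap gripped level by its head, with the flange centred between the fingers (columns 188 to 331, far edge at row 169). I check its offset along tool x numerically and then compute the carry.

Run:
```python
from look import *
s=robot.read_state();R=np.array(s["tool_rot"]);T=np.array(s["ee_pos"])
cal=robot.get_calibration("wrist")
for o in(-.002,0,.002):
    th=np.linspace(-np.pi,np.pi,181)
    q=np.array([proj(T+R@[o+.035*np.cos(t),.035*np.sin(t),.004],"wrist",cal) for t in th])
    print(o,q[:,1].min(),q[:,0].min(),q[:,0].max())
```

```text
-0.002 177.75503650700398 184.5943551109762 331.5124976522266
0 173.41209598773173 184.3447061500882 331.7595583606156
0.002 169.0379677972517 184.09336318108222 332.00829506615366
```

>>> inch_along(
  rows=[
    [[0.02,4,-3,0,0,0,0],[0.02,8,-6,0,0,0,0],[0.02,12,-9,0,0,0,0],[0.02,16,-12,0,0,0,0],[0.02,20,-15,0,0,0,0],[0.02,24,-18,0,0,0,0],[0.02,28,-21,0,0,0,0],[0.02,32,-24,1,0,0,0],[0.02,35,-26.2,2.5,0,0,0],[0.02,36.27,-27.22,4,0,0,0],[0.02,36.27,-27.22,4.5,0,0,0],[0.02,36.27,-27.22,4.5,0,0,0]],
  ],
)

```text
t: 20.65
ee_pos: [0.5456, 0.1852, 0.1224]
tool_rot: [[0.719, 0.695, -0.002], [0.695, -0.719, -0.001], [-0.002, -0.001, -1.0]]
contact_force: [-0.6, 0.0, -1.8]
grip_width: 0.0295
grasp_force: 44.9
```

>>> inch_along(
  rows=[
    [[0.02,0,0,0,0,0,0],[0.02,0,0,0,0,0,0]],
  ],
)

```text
t: 20.9
ee_pos: [0.5466, 0.1856, 0.124]
tool_rot: [[0.719, 0.695, 0.001], [0.695, -0.719, 0.0], [0.001, 0.001, -1.0]]
contact_force: [-0.1, 0.9, -0.8]
grip_width: 0.0295
grasp_force: 44.9
```

Create st.py:
```python
from look import *
L=[];
for i in range(4):
    s=robot.read_state();L.append(s["ee_pos"]);robot.grab_frame("top")
T=np.mean(L,0);R=np.array(s["tool_rot"]);print(np.array(L),T,"to go",R.T@(np.array([.5454,.187,.108])-T),s["contact_force"])
```

```bash
python3 st.py
```

```text
[[0.5466 0.1856 0.124 ]
 [0.5465 0.1857 0.1239]
 [0.5465 0.1859 0.1238]
 [0.5464 0.186  0.1237]] [0.5465 0.1858 0.1238] to go [ 0.     -0.0016  0.0158] [-0.5694  0.1489 -2.4743]
```

Converted, -0.0016 m is -0.16, 0.019 m is 1.9.

>>> inch_along(
  rows=[
    [[0.02,0,-0.16,0.6,0,0,0],[0.02,0,-0.16,1.2,0,0,0],[0.02,0,-0.16,1.5,0,0,0],[0.02,0,-0.16,1.7,0,0,0],[0.02,0,-0.16,1.9,0,0,0],[0.02,0,-0.16,1.9,0,0,0]],
  ],
)

```text
t: 21.85
ee_pos: [0.5449, 0.1876, 0.1041]
tool_rot: [[0.718, 0.696, -0.0], [0.696, -0.718, -0.0], [-0.0, -0.0, -1.0]]
contact_force: [0.5, -0.7, -2.2]
grip_width: 0.0295
grasp_force: 44.9
```

Converted, 0.005 m is 0.5, 0.004 m is 0.4.

>>> inch_along(
  rows=[
    [[0.02,0,0,0.2,0,0,0],[0.02,0,0,0.4,0,0,0],[0.02,0,0,0.5,0,0,0],[0.02,0,0,0.5,0,0,0],[0.02,0,0,0.5,0,0,0]],
  ],
)

```text
t: 22.48
ee_pos: [0.5451, 0.1876, 0.0995]
tool_rot: [[0.718, 0.696, 0.0], [0.696, -0.718, 0.0], [0.0, 0.0, -1.0]]
contact_force: [-1.9, -0.2, 3.3]
grip_width: 0.0294
grasp_force: 44.9
```

>>> inch_along(
  rows=[
    [[0.02,0,0,0,0,0,0],[0.02,0,0,0,0,0,0],[0.02,0,0,0.2,0,0,0],[0.02,0,0,0.4,0,0,0],[0.02,0,0,0.6,0,0,0],[0.02,0,0,0.8,0,0,0],[0.02,0,0,0.8,0,0,0],[0.02,0,0,0.8,0,0,0]],
  ],
)

```text
t: 23.48
ee_pos: [0.5452, 0.1876, 0.0921]
tool_rot: [[0.718, 0.696, 0.0], [0.696, -0.718, -0.0], [0.0, 0.0, -1.0]]
contact_force: [-4.7, -0.8, 12.2]
grip_width: 0.0298
grasp_force: 44.9
```

Converted, -0.0007 m is -0.07, 0.001 m is 0.1.

>>> inch_along(
  rows=[
    [[0.02,-0.04,-0.04,0.05,0,0,0],[0.02,-0.07,-0.07,0.1,0,0,0],[0.02,-0.07,-0.07,0.1,0,0,0],[0.02,-0.07,-0.07,0.1,0,0,0]],
  ],
)

```text
t: 23.98
ee_pos: [0.5452, 0.1877, 0.0921]
tool_rot: [[0.718, 0.696, 0.003], [0.696, -0.718, 0.0], [0.002, 0.002, -1.0]]
contact_force: [-4.4, -1.8, 14.6]
grip_width: 0.0295
grasp_force: 44.9
```

Units first: shifts go in cm and turns go in units of 0.1 rad. So 0.002 m is 0.2, 0.001 m is 0.1.

>>> inch_along(
  rows=[
    [[0.02,0,0,0.1,0,0,0],[0.02,0,0,0.2,0,0,0],[0.02,0,0,0.2,0,0,0],[0.02,0,0,0.2,0,0,0],[0.02,0,0,0.2,0,0,0]],
  ],
)

```text
t: 24.6
ee_pos: [0.5453, 0.1878, 0.092]
tool_rot: [[0.718, 0.696, 0.003], [0.696, -0.718, 0.0], [0.002, 0.002, -1.0]]
contact_force: [-9.8, -2.7, 29.3]
grip_width: 0.0297
grasp_force: 44.9
```

```bash
python3 st.py; python3 -c "
from look import *
look(dict(cap=.09,grate=.07,ring=.05))
look(dict(cap=.09),None,'top')"
```

```text
[[0.5453 0.1878 0.092 ]
 [0.5454 0.1878 0.092 ]
 [0.5454 0.1878 0.092 ]
 [0.5454 0.1878 0.092 ]] [0.5454 0.1878 0.092 ] to go [-0.0005  0.0006 -0.016 ] [-10.0975  -2.6314  29.102 ]
cap 0.9 [258.2 222.7] ell [259.3683 234.2128] [129.584  141.2306] rgb [69. 75. 78.] W [0.5504 0.1918 0.09  ]
25.0 [0.5454 0.1878 0.092 ] [ 0.1261  0.3553  1.7131 -0.0004  1.0702  0.9269]
cap 0.79 [388.2 243.5] ell [387.8582 240.2177] [25.1072 25.7065] rgb [185. 107.  29.] W [ 0.4072 -0.3519  0.09  ]
cap 0.78 [306.4 252.2] ell [307.4329 251.785 ] [25.1067 25.652 ] rgb [192. 126.  40.] W [ 0.3722 -0.1475  0.09  ]
cap 0.75 [347.7 260.5] ell [346.7052 264.2937] [25.6344 25.9063] rgb [187. 114.  33.] W [ 0.3438 -0.2471  0.09  ]
25.1 [0.5453 0.1878 0.092 ] [ 0.1261  0.3553  1.7131 -0.0004  1.0702  0.9269]
```

```bash
python3 -c "
from cell import robot
print(robot.sign_off())"
```

```text
the job is handed in; nothing more can be done
None
```

I handed the job in at about 25 s: the ring and grate are on the pin, and the cap dropped over it without any searching. The cap is gripped at 45 N and pressed down with about 29 N, and its height stopped changing, so I take the spring plate to be fully down; no verdict came back.

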